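Bring the clamped microscope over the starfish

ROBOT

A 6-joint arm with a two-finger parallel gripper is mounted at the origin on the work surface. World frame = base frame: x ahead of the robot, y to its left, z up, the work surface at z = 0. Lengths are in m, angles in rad, forces in N, time in s.
With the tool pointing down it reaches from about 0.35 to 0.85 m from the base axis. Payload 8.1 kg.
Tool frame: the origin (TCP) lies between the finger pads; the fingertips stand 22 mm ahead of it and the grasp point (between the pads) lies 3 mm ahead of it; z points along the fingers, y is the line along which they close (so a half turn about z gives the same grasp; the last joint's range is limited). The gripper opens to 85 mm and grips with 20 to 120 N. Pads are 22 mm wide; open, the fingers measure 114 mm over their backs; the gripper's body (76 mm by 85 mm) begins 54 mm behind the grasp point. The pads swing forward as they close: fully open they stand 13 mm farther back than shut.
Start: joints at [-1.42, 0.13, 1.488, -0, 1.523, -0.085], TCP at [0.14, -0.583, 0.253] pointing down, gripper open.
Joint ranges: [-2.96, 2.96], [-0.89, 2.26], [0.02, 2.5], [-1.34, 4.48], [0, 2.73], [-2.66, 2.66]. Speed limits (rad/s): [2.39, 2.39, 2.79, 3.14, 3.14, 3.14].

INTERFACE

Orientations are given as [roll, pitch, yaw] about the fixed x, y, z axes, in that order (R = Rz(yaw) Ry(pitch) Rx(roll)).
In Python, from bench import arm gives the robot as it stands.
- The arm moves only by the tool arm_command, never from a script. Its argument "deltas" is a list of rows, each an object with "grip": the finger opening in mm, from 0 to 85.4; "translation": the shift along the tool's x, y, z in mm, a list of three; "angular": the turn, a rotation vector about the tool's x, y, z in degrees, a list of three. In form: [{"grip": grip, "translation": [dx, dy, dz], "angular": [wx, wy, wz]}, ...]. A call has exactly 10 rows; each row shifts and turns the commanded pose from where the row before left it, along the tool's axes as they then stand; what a row does not reach is not made up. A row lasts 1/12 s, in which the tool goes at most 41.7 mm and 7.16 degrees, less where a joint would pass 70% of its speed; a pose out of reach is approached as far as the arm can. A call with a gripper value outside its range is refused whole. The fingers move at their own pace and stop on an object; the grip force is fixed at half the most. Time passes only in rows, so rows that do not move let the fingers close, or fill a call up. It gives the time, the measured TCP pose, the force, the opening and the grip force at its end, in the units of the state.
- arm.sense(): the state, without advancing time (a new reading comes with each control period).
- arm.grab_frame(name): name is "scene" or "top"; returns (picture, depth): 384x512x3 uint8, red, green, blue; 384x512 float32, m along the optical axis (not along the pixel's ray), 0 where there is no reading.
- arm.camera_info(name): a dict with "fx", "fy", "cx", "cy" (pixels), "distortion" ([k1, k2, p1, p2, k3] as OpenCV has them; the pictures are not rectified), "xyz" and "orientation" of the camera in the world. Camera axes: x right, y up, looking along -z (the intrinsics and any distortion apply to the point x, -y, -z); pixel columns grow to the right and rows downward; lengths in m; the calibration is good to about 2 mm. A picture is of the moment at which its call begins. camera_info takes no time and is no camera call.
- arm.close_job(): hands the job in; it is judged then, once.
The state is a dict: "clock": time; "qpos": joint angles; "joint_vel": joint speeds; "tau": joint torques, N m; "tcp_pos": TCP position; "tcp_rot": TCP orientation; "wrist_force": force on the tool from outside, world axes, zero at the start; "moment": the same for the moment, N m; "width": opening from 0.0 (shut) to 1.0 (fully open); "finger_force": force on a finger pad.
Only numpy, scipy, OpenCV 4.12 (cv2) and the standard library are available. Lean on these libraries where they do the work, as an engineer would, in place of code of your own. Each camera call takes 0.05 s, during which the arm holds its last target. There are 200 camera calls.

TASK

Loosen the clamp knob on the microscope's carriage well past half of its turn, slide the carriage along its rail until the lens is centred straight above the starfish, and turn the knob back fully tight so that the microscope stays there. Do not shift the mounted specimens or knock over the jar and the rinse bottle.

Things in the scene. Friction and masses are not known exactly. Their poses are not given: they have to be found in the camera images.
- clamp_knob (a joint): turn of the clamp knob (rides on the carriage), rad: 0 = fully tight, 1.3 = fully loose (end stops), growing counter-clockwise as seen from outside along its axis. Below about 0.5 the clamp brakes the carriage; above 0.6 it is free. Friction about 0.1 N m: it stays where it is left.
- knob_grip (a point): grip point of the clamp knob, on its axis: black bar 44 mm long (x), 12 thick (y), 33 tall (z) on a steel hub 26 mm across, 5 tall. 6 mm under the bar's end, 27 above the hub. z: outwards along the axis, leaning 30 degrees from vertical to the rig's -x. x and y turn with the knob: at 0.65 rad, x is straight upslope. The carriage's arm overhangs 34 mm behind and 92 above: come along the axis.
- carriage (a joint): position of the grey carriage along its rail, m, -0.15 to 0.15 (end stops), growing along the rig's y; 0 = middle. It is 66 mm wide along the rail; its column and arm hold a black microscope tube. About 2 N moves it when the clamp is loose.
- lens (a point): centre of the lens at the lower end of the microscope tube (28 mm across), 70 mm above the table, 159 mm behind knob_grip in the rig's x; moves with the carriage.
- rig: viewing rig, fixed to the table: white base plate 460 x 235 x 12 mm (x from -112 to 122 mm), a 30 mm square aluminium rail along y at x = -40 mm, 45 to 75 mm above the table, between dark end blocks. Origin on the table under the middle of the rail's travel; x away from the robot, y along the rail. Specimens stand at x = 75 mm.
- starfish: dried specimen glued on a white disc, 50 mm across, 6 mm thick, standing loose on the base plate in the row under the microscope's path (about 70 mm apart, order varies). Origin: centre of the disc's underside. Specimen: the five-armed starfish, 44 mm across, 6 mm tall.
- urchin: dried specimen glued on a white disc, 50 mm across, 6 mm thick, standing loose on the base plate in the row under the microscope's path (about 70 mm apart, order varies). Origin: centre of the disc's underside. Specimen: a round domed sea urchin, 33 mm across, 17 mm tall.
- scallop: dried specimen glued on a white disc, 50 mm across, 6 mm thick, standing loose on the base plate in the row under the microscope's path (about 70 mm apart, order varies). Origin: centre of the disc's underside. Specimen: a fan-shaped ribbed scallop shell, 35 mm across, 7 mm tall.
- spiral: dried specimen glued on a white disc, 50 mm across, 6 mm thick, standing loose on the base plate in the row under the microscope's path (about 70 mm apart, order varies). Origin: centre of the disc's underside. Specimen: a lying pointed spiral shell, 35 mm long, 21 mm thick.
- jar: closed glass jar 72 mm across, 85 mm tall, loose on the table in front of the rig; a bystander. Origin under its centre.
- rinse_bottle: clear plastic rinse bottle 60 mm across, 150 mm tall, loose on the table left of the rig; a bystander. Origin under its centre.
There are look-alikes about, which are no part of the job. Leave any pink look-alike of the starfish alone.

How it is judged:
On the way, in this order (a step that is already met when the one before it is completed fails the run):
1. the clamp knob is loosened past half of its turn (above 0.8 rad) (value of joint clamp_knob above 0.8 rad), for 0.1 s.
2. with the clamp still loose (above 0.6 rad), the lens is brought to within 8 mm of straight above the starfish's centre (horizontal distance between lens and starfish below 0.008 m and value of joint clamp_knob above 0.6 rad), for 0.2 s.
At the end, for the whole second after the job is handed in: The lens stands within 8 mm (horizontally) of straight above the starfish's centre, the clamp knob is tight again (below 0.15 rad), the carriage is at rest, and all four specimens are within 8 mm of where they stood (horizontal distance between lens and starfish below 0.008 m and value of joint clamp_knob below 0.15 rad and velocity of joint carriage between -0.005 and 0.005 m/s and distance of each of starfish, urchin, scallop, spiral from where it was at the start of the episode below 0.008 m); the robot touches nothing.
It fails at once if a mounted specimen is shifted by more than 12 mm (distance of any of starfish, urchin, scallop, spiral from where it was at the start of the episode above 0.012 m).
It fails at once if the jar or the rinse bottle is knocked over (tipped by more than 0.5 rad) (angle between any of jar, rinse_bottle's own z axis and vertical above 0.5 rad).
It also fails if it takes over 51 s, if anything falls off the work surface, if the arm or the gripper's body presses on something with over 40 N, if the wrist force passes 120 N, or if a joint passes its speed limit or range.

## Working session

There is one attempt and no reset: what is moved stays moved. The work goes in short steps, Python scripts to look and compute and a tool call to move; the robot and the scene stay as the last step left them, time stands still between calls to the robot, and variables do not carry over. Pictures are saved under pics/ and viewed, at most 10 in all, crops included, and the job is handed in when it is done.

Besides the shell and the picture viewer there is one more tool, called after ">>>" as name([rows], argument=value, ...), one row to a line, values as JSON. arm_command: Moves the arm, as the interface text tells. Its arguments: {"type":"object","properties":{"deltas":{"type":"array","items":{"type":"object","properties":{"grip":{"type":"number"},"translation":{"type":"array","items":{"type":"number"}},"angular":{"type":"array","items":{"type":"number"}}}}}},"required":["deltas"]}

```bash
mkdir -p pics; ls
python3 - <<'E'
from bench import arm
import cv2,numpy as np
for n in("scene","top"):
    p,d=arm.grab_frame(n); np.savez(f"pics/{n}0.npz",p=p,d=d)
    cv2.imwrite(f"pics/{n}0.png",cv2.resize(p[:,:,::-1],(768,576),interpolation=cv2.INTER_CUBIC)); print(arm.camera_info(n))
s=arm.sense();print(s)
E
```

```text
pics
{'fx': 353.14162547684873, 'fy': 353.14162547684873, 'cx': 254.6436433027051, 'cy': 194.78539306260473, 'distortion': array([-0.07859154,  0.        ,  0.        ,  0.        ,  0.        ]), 'xyz': array([ 1.02381721, -0.17026074,  0.67670079]), 'orientation': array([8.41703403e-01, 4.60451291e-04, 1.05045395e+00])}
{'fx': 364.18272187143424, 'fy': 364.18272187143424, 'cx': 249.36589101843012, 'cy': 192.68355269937808, 'distortion': array([-0.03497107,  0.        ,  0.        ,  0.        ,  0.        ]), 'xyz': array([0.27748825, 0.10830734, 1.09201509]), 'orientation': array([ 0.21382241,  0.00690809, -1.54269577])}
{'clock': 0.1, 'qpos': array([-1.42037945e+00,  1.31108906e-01,  1.48918233e+00, -1.89885779e-05,
        1.52303215e+00, -8.53716305e-02]), 'joint_vel': array([ 0.00062078, -0.00187563, -0.00375185,  0.00044348, -0.0012311 ,
        0.00076644]), 'tau': array([ 3.55944067e-04, -5.70954466e+01, -5.01938975e+01, -2.51309593e-04,
        8.18036468e-03, -3.55713053e-05]), 'tcp_pos': array([ 0.14012631, -0.58291908,  0.25232886]), 'tcp_rot': array([-3.13986661e+00, -1.28679805e-04,  2.35789319e-01]), 'wrist_force': array([ 0.29980124, -0.05834936,  0.74851671]), 'moment': array([0.02526034, 0.07537011, 0.01646257]), 'finger_force': 0.0, 'width': 1.004776960141396}
```

View pics/scene0.png

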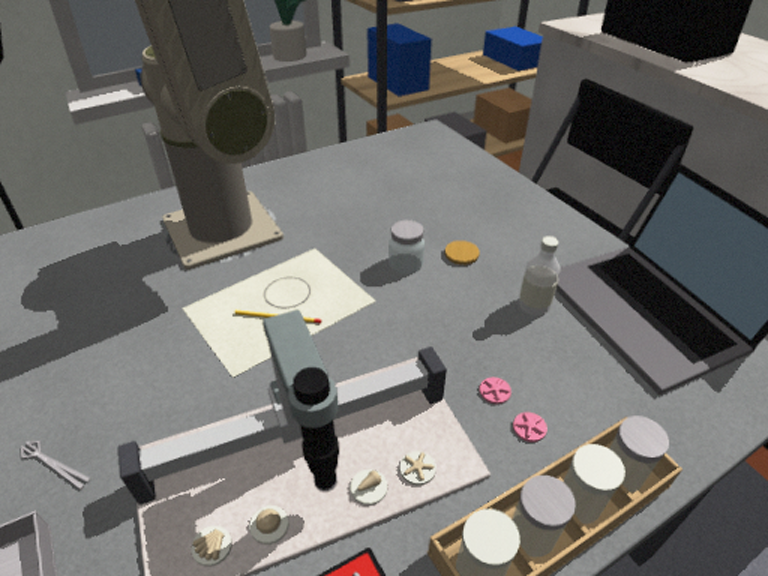

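View pics/top0.png

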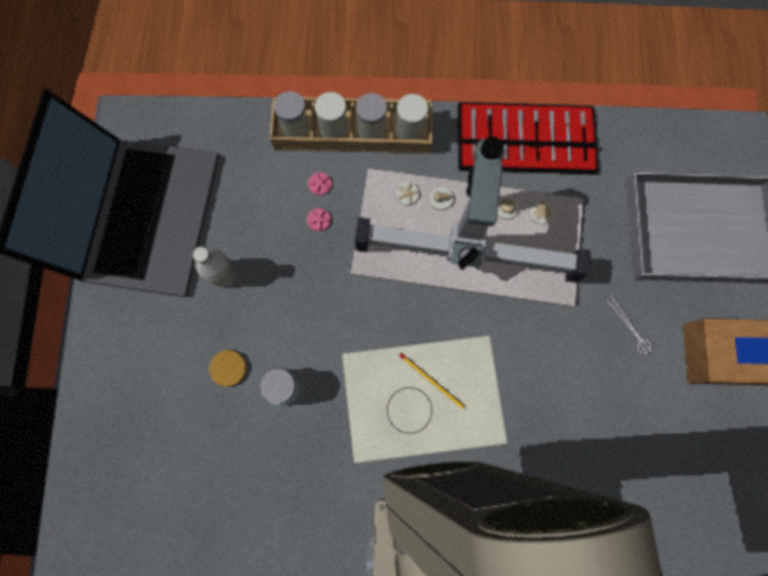

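The scene view shows the starfish at (418,467). The top view shows it at (407,193), with the carriage and black knob near (467,256). Things that could be mistaken for the starfish in the top view: two pink discs at (319,184) and (318,219), urchin/scallop discs at (508,209) and (540,213), and the spiral at (441,197). I choose the pale five-armed one on a white disc at (407,193), and will check it in a crop.

```bash
cat > h.py <<'E'
import numpy as np,cv2
from bench import arm
from scipy.spatial.transform import Rotation as R
def cam(n):
    c=arm.camera_info(n);K=np.array([[c['fx'],0,c['cx']],[0,c['fy'],c['cy']],[0,0,1]])
    return K,c['distortion'],np.array(c['xyz']),R.from_euler('xyz',c['orientation']).as_matrix()
def rays(n,uv):
    K,D,o,M=cam(n);u=cv2.undistortPoints(np.array(uv,float).reshape(-1,1,2),K,D)[:,0]
    return o,np.c_[u[:,0],-u[:,1],-np.ones(len(u))]@M.T
def plane(n,uv,z):
    o,d=rays(n,uv);return o+d*((z-o[2])/d[:,2])[:,None]
def depthpts(n,uv,d):
    o,r=rays(n,uv);uv=np.array(uv).reshape(-1,2).astype(int);return o+r*d[uv[:,1],uv[:,0]][:,None]
def tri(uv1,uv2):
    o1,d1=rays("scene",[uv1]);o2,d2=rays("top",[uv2]);A=np.c_[d1[0],-d2[0]];t=np.linalg.lstsq(A,o2-o1,rcond=None)[0]
    a=o1+t[0]*d1[0];b=o2+t[1]*d2[0];return (a+b)/2,np.linalg.norm(a-b)
def proj(n,P):
    K,D,o,M=cam(n);q=(np.atleast_2d(P)-o)@M*[1,-1,-1];return cv2.projectPoints(q,np.zeros(3),np.zeros(3),K,D)[0][:,0]
E
python3 - <<'E'
from h import *
t=np.load("pics/top0.npz")['p'];s=np.load("pics/scene0.npz")['p']
a=cv2.resize(t[105:210,225:405,::-1],None,fx=4.4,fy=4.4,interpolation=cv2.INTER_CUBIC)
b=cv2.resize(t[145:190,285:345,::-1],None,fx=7,fy=7,interpolation=cv2.INTER_CUBIC)[:130*7]
c=cv2.resize(s[285:345,225:310,::-1],None,fx=4,fy=4,interpolation=cv2.INTER_CUBIC)
im=np.zeros((600,792,3),np.uint8);a=cv2.resize(t[105:175,228:408,::-1],None,fx=4.4,fy=4.4,interpolation=cv2.INTER_CUBIC)
im[:a.shape[0],:792]=a[:, :792]
b=cv2.resize(t[150:190,285:345,::-1],None,fx=6.5,fy=6.5,interpolation=cv2.INTER_CUBIC);im[320:320+b.shape[0],:b.shape[1]]=b
c=c[:280];im[320:320+c.shape[0],400:400+c.shape[1]]=c
cv2.imwrite("pics/crop1.png",im)
E
```

```text
(no output)
```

View pics/crop1.png

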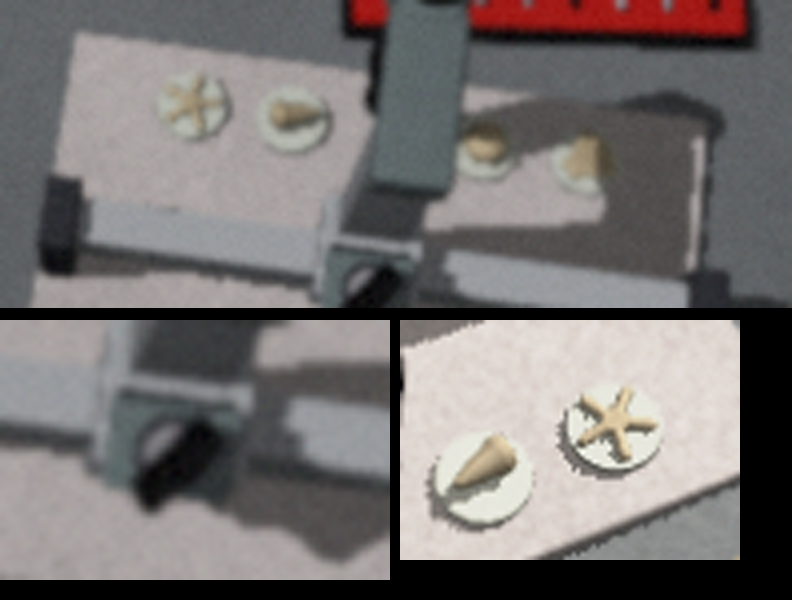

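The crop shows the five-armed starfish on a white disc, the leftmost one: top pixel ≈ (272,129), scene pixel ≈ (278,312). The black knob bar in the top view runs from upper right to lower left around (311,170), which fits tight. Next I measure.

Run:
```python
from h import *
np.set_printoptions(precision=4,suppress=True)
T=np.load("pics/top0.npz");S=np.load("pics/scene0.npz")
def disc(n,p,c,r):
    hsv=cv2.cvtColor(p,cv2.COLOR_RGB2HSV);x0,y0=c[0]-r,c[1]-r
    w=p[y0:y0+2*r,x0:x0+2*r].astype(int); g=w[...,1]-(w[...,0]) # plate is pinkish, disc greenish-white
    m=(((g>-4)&(w.sum(2)>500))|((w[...,0]-w[...,2])>28)).astype(np.uint8)
    m=cv2.morphologyEx(m,cv2.MORPH_OPEN,np.ones((3,3)))
    cs=max(cv2.findContours(m,0,1)[0],key=cv2.contourArea);e=cv2.fitEllipse(cv2.convexHull(cs))
    return (e[0][0]+x0,e[0][1]+y0),e[1]
a,ea=disc("scene",S['p'],(278,311),22);b,eb=disc("top",T['p'],(272,129),14)
print(a,ea,b,eb);print("tri",tri(a,b));print(plane("scene",[a],.018),plane("top",[b],.018))
# base corners
c=np.array([(366,170),(583,207),(578,303),(352,275)])/1.5
print("corners",plane("top",c,.012))
p,d=T['p'],T['d']
# dark blocks and knob
dk=(p.max(2)<60)
for nm,(x0,x1,y0,y1) in dict(L=(236,250,140,170),R=(380,397,162,188),K=(300,326,158,182)).items():
    m=np.zeros_like(dk);m[y0:y1,x0:x1]=dk[y0:y1,x0:x1];v,u=np.nonzero(m);P=depthpts("top",np.c_[u,v],d)
    q=P[P[:,2]>(.0 if nm!='K' else .09)];print(nm,len(P),np.percentile(P[:,2],[5,50,95]))
    top=P[P[:,2]>np.percentile(P[:,2],95)-.012];print(top.mean(0),top.min(0),top.max(0))
    if nm=='K':
        for i in np.argsort(-P[:,2])[::3]:print(u[i],v[i],P[i])
```

```text
Traceback (most recent call last):
cv2.error: OpenCV(4.12.0) /io/opencv/modules/imgproc/src/shapedescr.cpp:361: error: (-201:Incorrect size of input array) There should be at least 5 points to fit the ellipse in function 'fitEllipseNoDirect'
```

```bash
cat > m.py <<'E'
from h import *
np.set_printoptions(precision=4,suppress=True)
T=np.load("pics/top0.npz");S=np.load("pics/scene0.npz")
def disc(p,c,r):
    x0,y0=c[0]-r,c[1]-r
    w=cv2.GaussianBlur(p,(3,3),0)[y0:y0+2*r,x0:x0+2*r].astype(int)
    g=2*w[...,1]-w[...,0]-w[...,2];print("bg",g[0].mean(),"max",g.max())
    t=(g[0].mean()+np.percentile(g,90))/2
    m=((g>t)|((w[...,0]-w[...,2])>28)).astype(np.uint8)
    m=cv2.morphologyEx(m,cv2.MORPH_OPEN,np.ones((3,3)))
    cs=max(cv2.findContours(m,0,1)[0],key=cv2.contourArea);e=cv2.fitEllipse(cv2.convexHull(cs))
    return (e[0][0]+x0,e[0][1]+y0),e[1]
a,ea=disc(S['p'],(278,311),20);b,eb=disc(T['p'],(272,129),12)
print(a,ea,b,eb);print("tri",tri(a,b));print(plane("scene",[a],.018),plane("top",[b],.018))
c=np.array([(366,170),(583,207),(578,303),(352,275)])/1.5
print("corners",plane("top",c,.012))
p,d=T['p'],T['d']
dk=(p.max(2)<60)
for nm,(x0,x1,y0,y1) in dict(L=(236,250,140,170),R=(380,397,162,188),K=(300,326,158,182)).items():
    m=np.zeros_like(dk);m[y0:y1,x0:x1]=dk[y0:y1,x0:x1];v,u=np.nonzero(m);P=depthpts("top",np.c_[u,v],d)
    print(nm,len(P),np.percentile(P[:,2],[5,50,95]))
    top=P[P[:,2]>np.percentile(P[:,2],95)-.012];print(top.mean(0),top.min(0),top.max(0))
    if nm=='K':
        for i in np.argsort(-P[:,2])[::3]:print(u[i],v[i],P[i])
E
python3 m.py
```

```text
bg -2.275 max 21
bg -5.958333333333333 max 15
(278.0566711425781, 311.4211177825928) (21.785829544067383, 24.29720115661621) (271.0508441925049, 128.7332239151001) (14.526019096374512, 16.298139572143555)
tri (array([0.7189, 0.0599, 0.0148]), np.float64(4.276665992460945e-05))
[[0.7204 0.0588 0.018 ]] [[0.7176 0.06   0.018 ]]
corners [[ 0.7703  0.1468  0.012 ]
 [ 0.6994 -0.311   0.012 ]
 [ 0.4938 -0.2896  0.012 ]
 [ 0.5397  0.168   0.012 ]]
L 174 [0.0296 0.0848 0.0888]
[0.6076 0.1474 0.095 ] [0.2775 0.1083 0.0782] [0.6346 0.1601 1.092 ]
R 270 [-0.0028  0.0778  0.0885]
[ 0.5597 -0.2757  0.0857] [ 0.5365 -0.29    0.0771] [ 0.5854 -0.2628  0.0914]
K 151 [0.082  0.1284 0.1447]
[ 0.5441 -0.0494  0.1544] [ 0.2775 -0.0661  0.1329] [0.5644 0.1083 1.092 ]
310 171 [0.2775 0.1083 1.092 ]
316 167 [ 0.5582 -0.0571  0.1467]
317 168 [ 0.5559 -0.0601  0.1449]
318 169 [ 0.5533 -0.0628  0.1446]
317 166 [ 0.5618 -0.0603  0.144 ]
315 167 [ 0.5592 -0.0551  0.1428]
314 168 [ 0.5567 -0.0525  0.1416]
316 170 [ 0.5513 -0.058   0.1412]
316 172 [ 0.5459 -0.058   0.1404]
316 171 [ 0.5488 -0.0581  0.1402]
313 17
[... 687 characters left out ...]
575 -0.0453  0.1182]
307 173 [ 0.5489 -0.0371  0.1173]
308 172 [ 0.553  -0.0405  0.1133]
318 158 [ 0.595  -0.0692  0.1117]
320 168 [ 0.5666 -0.0748  0.1094]
306 173 [ 0.5521 -0.036   0.1056]
319 170 [ 0.5622 -0.0729  0.1042]
320 172 [ 0.5568 -0.0758  0.1031]
320 174 [ 0.5511 -0.0759  0.1025]
317 174 [ 0.5511 -0.0676  0.1016]
317 172 [ 0.5571 -0.0678  0.101 ]
314 175 [ 0.5484 -0.0594  0.1001]
319 174 [ 0.5518 -0.0736  0.0996]
315 175 [ 0.5489 -0.0624  0.0986]
317 173 [ 0.555  -0.0683  0.098 ]
319 176 [ 0.5465 -0.0739  0.0976]
316 175 [ 0.5495 -0.0656  0.0966]
319 177 [ 0.5445 -0.0744  0.0944]
324 171 [ 0.571  -0.0947  0.0647]
325 172 [ 0.5711 -0.0998  0.0538]
324 173 [ 0.57   -0.0982  0.0466]
```

```bash
cat > m2.py <<'E'
from h import *
np.set_printoptions(precision=4,suppress=True)
T=np.load("pics/top0.npz");p,d=T['p'],T['d']
V,U=np.mgrid[100:215,225:405];uv=np.c_[U.ravel(),V.ravel()];P=depthpts("top",uv,d);C=p[uv[:,1],uv[:,0]].astype(int)
ok=d[uv[:,1],uv[:,0]]>0
m=ok&(abs(P[:,2]-.075)<.006)&(C.min(1)>95)&(P[:,0]>.54)&(P[:,0]<.64)
Q=P[m];vx,vy,x0,y0=cv2.fitLine(Q[:,:2].astype(np.float32),cv2.DIST_HUBER,0,.01,.01).ravel()
print("rail",len(Q),np.median(Q[:,2]),"yaw",np.degrees(np.arctan2(-vx/vy,1)),Q[:,1].min(),Q[:,1].max())
yaw=np.arctan2(-vx/vy,1)
m=ok&(C.max(1)<70)&(P[:,2]>.07)&(P[:,2]<.1)
for lo in((.13,.175),(-.31,-.25)):
    q=P[m&(P[:,1]>lo[0])&(P[:,1]<lo[1])&(P[:,0]>.5)&(P[:,0]<.66)];print("block",len(q),np.median(q,0),q.min(0),q.max(0))
ex=np.array([np.cos(yaw),np.sin(yaw),0]);ey=np.array([-np.sin(yaw),np.cos(yaw),0])
print("rail at rig dir ex:",[x0,y0]@ex[:2])
s=np.array([.719,.0595,.018]);print("starfish",s@ex,s@ey,"-> rail dist",s@ex-[x0,y0]@ex[:2],"(want .115)")
n=-ex*.5+np.array([0,0,3**.5/2]);ux=ex*3**.5/2+np.array([0,0,.5])
k=ok&(C.max(1)<60)&(U.ravel()>=300)&(U.ravel()<=326)&(V.ravel()>=158)&(V.ravel()<=182)
K=P[k];hn=K@n;print("n hist",np.histogram(hn,bins=np.arange(-.2,-.1,.004)))
top=np.percentile(hn,85);c=K[hn>top-.006];L=np.c_[c@ux,c@ey]
r=cv2.minAreaRect((L*1000).astype(np.float32));print("n",np.median(c@n),r)
e=cv2.PCACompute((L).astype(np.float32),mean=None);print(e[0],np.degrees(np.arctan2(e[1][0,1],e[1][0,0])))
b=np.array(r[0])/1000;g=b[0]*ux+b[1]*ey+np.median(c@n)*n;print("cap centre",g,"grip",g-.006*n, "rig x of grip from rail",(g-.006*n)@ex-[x0,y0]@ex[:2],"(want -.044)","y",g@ey)
print("move",s@ey-g@ey)
# arm centreline check
E
python3 m2.py
```

```text
rail 1103 0.07429488004447848 yaw -7.0070333 -0.26597019149414275 0.13198909934809114
block 137 [0.6096 0.1484 0.0863] [0.5885 0.1347 0.0708] [0.6366 0.1604 0.0906]
block 154 [ 0.5607 -0.2755  0.0858] [ 0.5365 -0.2901  0.0721] [ 0.5878 -0.2625  0.0914]
rail at rig dir ex: 0.591988367360186
starfish 0.70637144260481 0.14676727428287267 -> rail dist 0.11438307524462399 (want .115)
n hist (array([ 0, 16, 25,  4,  2,  6,  4,  4,  5,  2, 20, 46,  7,  0,  0,  0,  0,
        0,  0,  0,  0,  0,  0,  0]), array([-0.2  , -0.196, -0.192, -0.188, -0.184, -0.18 , -0.176, -0.172,
       -0.168, -0.164, -0.16 , -0.156, -0.152, -0.148, -0.144, -0.14 ,
       -0.136, -0.132, -0.128, -0.124, -0.12 , -0.116, -0.112, -0.108,
       -0.104]))
n -0.15437090941477716 ((542.1370239257812, 17.63399887084961), (12.453880310058594, 42.37699890136719), 54.31386184692383)
[[0.5439 0.0171]] -36.19295
cap centre [ 0.5448 -0.0492  0.1374] grip [ 0.5477 -0.0496  0.1322] rig x of grip from rail -0.04229848000036229 (want -.044) y 0.017633998793877614
move 0.12913327548899506
```

The measurements agree with the description: the cap is 12.5×42 mm at −36°, the rail is at 74 mm, and the knob is 42 mm in front of the rail. The carriage has to move about +129 mm. Next I plan the approach along the axis.

```bash
cat > plan.py <<'E'
from h import *
yaw=np.radians(-7.0)
ex=np.array([np.cos(yaw),np.sin(yaw),0]);ey=np.array([-np.sin(yaw),np.cos(yaw),0]);ez=np.array([0,0,1.])
n=-ex*.5+ez*3**.5/2;ux=ex*3**.5/2+ez*.5
G=np.array([.5475,-.0495,.132])
def tool(knob): # rotation with the pads across the bar
    a=knob-.65+np.pi/2;y=np.cos(a)*ux+np.sin(a)*ey;return np.c_[np.cross(y,-n),y,-n]
def here():
    s=arm.sense();return np.array(s['tcp_pos']),R.from_euler('xyz',s['tcp_rot']).as_matrix()
def rows(p1,R1,N):
    p,M=here();w=R.from_matrix(M.T@R1).as_rotvec(degrees=True);p0=p.copy();wr=np.round(w/N,1)
    for i in range(N):
        t=np.round((p0+(p1-p0)*(i+1)/N-p)@M*1000,1);print([float(v) for v in t],[float(v) for v in wr])
        p=p+M@t/1000;M=M@R.from_rotvec(wr,degrees=True).as_matrix()
    print("end",p,"want",p1,"rot err",np.degrees(R.from_matrix(M.T@R1).magnitude()))
def rep():
    p,M=here();s=arm.sense();r=p-G
    print("t",s['clock'],"rel grip along ux,ey,n mm",np.round([r@ux*1e3,r@ey*1e3,r@n*1e3],1),"knobangle",np.round(np.arctan2(M[:,1]@ey,M[:,1]@ux)-np.pi/2+.65,3),"axis tilt deg",np.round(np.degrees(np.arccos(-M[:,2]@n)),2),"q",np.round(s['qpos'],2),"F",np.round(s['wrist_force'],1),"w",s['width'],s['finger_force'])
E
python3 -c "
from plan import *
rows(G+.113*n,tool(0),20)"
```

```text
[23.4, -22.2, 1.2] [-1.8, 0.3, -5.9]
[25.5, -19.6, 0.6] [-1.8, 0.3, -5.9]
[27.5, -17.0, 0.2] [-1.8, 0.3, -5.9]
[29.0, -14.0, -0.1] [-1.8, 0.3, -5.9]
[30.3, -11.0, -0.4] [-1.8, 0.3, -5.9]
[31.3, -7.8, -0.5] [-1.8, 0.3, -5.9]
[31.9, -4.5, -0.6] [-1.8, 0.3, -5.9]
[32.2, -1.2, -0.4] [-1.8, 0.3, -5.9]
[32.2, 2.1, -0.3] [-1.8, 0.3, -5.9]
[31.8, 5.5, -0.0] [-1.8, 0.3, -5.9]
[31.0, 8.6, 0.4] [-1.8, 0.3, -5.9]
[30.0, 11.8, 0.9] [-1.8, 0.3, -5.9]
[28.6, 14.8, 1.4] [-1.8, 0.3, -5.9]
[27.0, 17.6, 2.1] [-1.8, 0.3, -5.9]
[25.0, 20.2, 2.8] [-1.8, 0.3, -5.9]
[22.7, 22.5, 3.7] [-1.8, 0.3, -5.9]
[20.3, 24.7, 4.5] [-1.8, 0.3, -5.9]
[17.7, 26.4, 5.3] [-1.8, 0.3, -5.9]
[14.8, 27.9, 6.4] [-1.8, 0.3, -5.9]
[11.9, 29.1, 7.3] [-1.8, 0.3, -5.9]
end [ 0.49140096 -0.04259378  0.22980199] want [ 0.49142114 -0.04261438  0.22986087] rot err 1.1544501176238662
```

>>> arm_command([
  {"grip": 45,"translation": [23.5,-22,1],"angular": [-1.8,0.3,-5.9]},
  {"grip": 45,"translation": [25.5,-19.5,0.5],"angular": [-1.8,0.3,-5.9]},
  {"grip": 45,"translation": [27.5,-17,0],"angular": [-1.8,0.3,-5.9]},
  {"grip": 45,"translation": [29,-14,0],"angular": [-1.8,0.3,-5.9]},
  {"grip": 45,"translation": [30.5,-11,-0.5],"angular": [-1.8,0.3,-5.9]},
  {"grip": 45,"translation": [31.5,-8,-0.5],"angular": [-1.8,0.3,-5.9]},
  {"grip": 45,"translation": [32,-4.5,-0.5],"angular": [-1.8,0.3,-5.9]},
  {"grip": 45,"translation": [32,-1,-0.5],"angular": [-1.8,0.3,-5.9]},
  {"grip": 45,"translation": [32,2,-0.5],"angular": [-1.8,0.3,-5.9]},
  {"grip": 45,"translation": [32,5.5,0],"angular": [-1.8,0.3,-5.9]},
])

```text
clock: 0.93
tcp_pos: [0.3166, -0.3117, 0.2419]
tcp_rot: [2.854, 0.105, 1.263]
wrist_force: [1.1, 0.1, 0.1]
width: 0.527
finger_force: 0.0
```

>>> arm_command([
  {"grip": 45,"translation": [31,8.5,0.5],"angular": [-1.8,0.3,-5.9]},
  {"grip": 45,"translation": [30,12,1],"angular": [-1.8,0.3,-5.9]},
  {"grip": 45,"translation": [28.5,15,1.5],"angular": [-1.8,0.3,-5.9]},
  {"grip": 45,"translation": [27,17.5,2],"angular": [-1.8,0.3,-5.9]},
  {"grip": 45,"translation": [25,20,3],"angular": [-1.8,0.3,-5.9]},
  {"grip": 45,"translation": [22.5,22.5,3.5],"angular": [-1.8,0.3,-5.9]},
  {"grip": 45,"translation": [20.5,24.5,4.5],"angular": [-1.8,0.3,-5.9]},
  {"grip": 45,"translation": [17.5,26.5,5.5],"angular": [-1.8,0.3,-5.9]},
  {"grip": 45,"translation": [15,28,6.5],"angular": [-1.8,0.3,-5.9]},
  {"grip": 45,"translation": [12,29,7.5],"angular": [-1.8,0.3,-5.9]},
])

```text
clock: 1.77
tcp_pos: [0.4923, -0.0415, 0.2296]
tcp_rot: [2.793, 0.404, 2.287]
wrist_force: [0.1, -0.1, 0.2]
width: 0.526
finger_force: 0.0
```

```bash
python3 -c "
from plan import *
rep();rows(G+.043*n,tool(0),5)"
```

```text
t 1.7667 rel grip along ux,ey,n mm [  0.5   1.2 112.5] knobangle -0.012 axis tilt deg 0.46 q [-0.23 -0.69  2.29  0.07  1.02 -1.04] F [ 0.1 -0.1  0.2] w 0.526047244373089 0.0
[-0.1, -0.4, 13.9] [0.1, -0.0, -0.1]
[-0.1, -0.3, 13.9] [0.1, -0.0, -0.1]
[-0.1, -0.3, 13.9] [0.1, -0.0, -0.1]
[-0.0, -0.3, 13.9] [0.1, -0.0, -0.1]
[-0.1, -0.3, 13.8] [0.1, -0.0, -0.1]
end [ 0.52609367 -0.04688477  0.16925715] want [ 0.52616026 -0.04687981  0.16923909] rot err 0.22916225766566276
```

>>> arm_command([
  {"grip": 45,"translation": [0,-0.5,12],"angular": [0.1,0,-0.1]},
  {"grip": 45,"translation": [0,-0.5,12],"angular": [0.1,0,-0.1]},
  {"grip": 45,"translation": [0,-0.5,12],"angular": [0.1,0,-0.1]},
  {"grip": 45,"translation": [-0.5,0,12],"angular": [0.1,0,-0.1]},
  {"grip": 45,"translation": [0,0,12],"angular": [0,0,-0.1]},
  {"grip": 45,"translation": [0,0,10],"angular": [0,0,-0.1]},
  {"grip": 45,"translation": [0,0,0],"angular": [0,0,0]},
  {"grip": 45,"translation": [0,0,0],"angular": [0,0,0]},
  {"grip": 45,"translation": [0,0,0],"angular": [0,0,0]},
  {"grip": 45,"translation": [0,0,0],"angular": [0,0,0]},
])

```text
clock: 2.6
tcp_pos: [0.5262, -0.0489, 0.17]
tcp_rot: [2.803, 0.407, 2.291]
wrist_force: [-0.1, -1.1, 0.7]
width: 0.528
finger_force: 0.0
```

```bash
python3 -c "
from plan import *
rep()
ims=[]
for nm,(x0,y0) in dict(top=(240,100),scene=(130,200)).items():
    p,d=arm.grab_frame(nm);ims.append(cv2.resize(p[y0:y0+110,x0:x0+130,::-1],(400,338),interpolation=cv2.INTER_CUBIC))
cv2.imwrite('pics/c2.png',np.hstack(ims))"
```

```text
t 2.6 rel grip along ux,ey,n mm [ 0.6 -2.  43.5] knobangle -0.007 axis tilt deg 0.01 q [-0.22 -0.49  2.28  0.07  0.84 -1.04] F [-0.1 -1.1  0.7] w 0.528277321161948 0.0
```

View pics/c2.png

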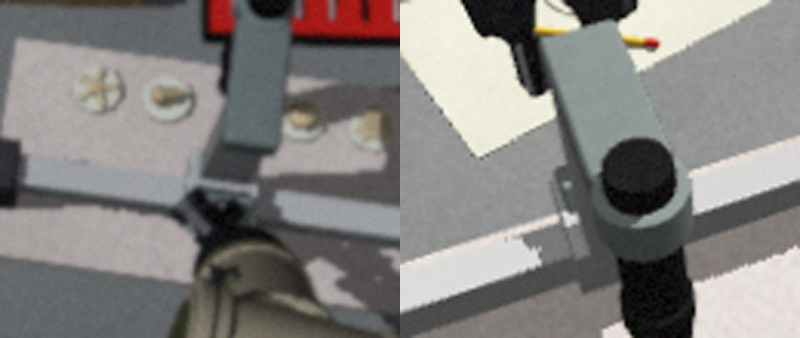

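Left crop: the open fingers straddle the knob near (220,207), clear of the carriage arm. I'll descend the last 40 mm along the axis and close.

>>> arm_command([
  {"grip": 45,"translation": [1,0.5,8],"angular": [0,0,0]},
  {"grip": 45,"translation": [0.5,0.5,8],"angular": [0,0,0]},
  {"grip": 45,"translation": [0,0,8],"angular": [0,0,0]},
  {"grip": 45,"translation": [0,0,8],"angular": [0,0,0]},
  {"grip": 45,"translation": [0,0,8],"angular": [0,0,0]},
  {"grip": 45,"translation": [0,0,0],"angular": [0,0,0]},
  {"grip": 30,"translation": [0,0,0],"angular": [0,0,0]},
  {"grip": 20,"translation": [0,0,0],"angular": [0,0,0]},
  {"grip": 17,"translation": [0,0,0],"angular": [0,0,0]},
  {"grip": 8,"translation": [0,0,0],"angular": [0,0,0]},
])

```text
clock: 3.53
tcp_pos: [0.5456, -0.0496, 0.1346]
tcp_rot: [2.803, 0.406, 2.292]
wrist_force: [-5.0, -0.7, 3.1]
width: 0.126
finger_force: 59.4
```

>>> arm_command([
  {"grip": 5,"translation": [0,0,0],"angular": [0,0,0]},
  {"grip": 5,"translation": [0,0,0],"angular": [0,0,0]},
  {"grip": 5,"translation": [0,0,0],"angular": [0,0,0]},
  {"grip": 5,"translation": [0,0,0],"angular": [0,0,0]},
  {"grip": 5,"translation": [0,0,0],"angular": [0,0,0]},
  {"grip": 5,"translation": [0,0,0],"angular": [0,0,0]},
  {"grip": 5,"translation": [0,0,0],"angular": [0,0,0]},
  {"grip": 5,"translation": [0,0,0],"angular": [0,0,0]},
  {"grip": 5,"translation": [0,0,0],"angular": [0,0,0]},
  {"grip": 5,"translation": [0,0,0],"angular": [0,0,0]},
])

```text
clock: 4.37
tcp_pos: [0.5456, -0.0496, 0.1346]
tcp_rot: [2.803, 0.407, 2.292]
wrist_force: [-5.8, -0.2, 5.5]
width: 0.134
finger_force: 59.5
```

```bash
python3 -c "
from plan import *
rep();print(arm.sense()['moment'])"
```

```text
t 4.3667 rel grip along ux,ey,n mm [-0.3 -0.3  3.2] knobangle -0.007 axis tilt deg 0.05 q [-0.21 -0.37  2.26  0.07  0.73 -1.04] F [-5.8 -0.2  5.5] w 0.13423728291330056 59.496468901634216
[-0.0896345   0.6709263   0.06573502]
```

Gripped at the expected 11.4 mm. Now I loosen the knob by 1.1 rad.

>>> arm_command([
  {"grip": 5,"translation": [0,0,0],"angular": [0,0,-6]},
  {"grip": 5,"translation": [0,0,0],"angular": [0,0,-6]},
  {"grip": 5,"translation": [0,0,0],"angular": [0,0,-6]},
  {"grip": 5,"translation": [0,0,0],"angular": [0,0,-6]},
  {"grip": 5,"translation": [0,0,0],"angular": [0,0,-6]},
  {"grip": 5,"translation": [0,0,0],"angular": [0,0,-6]},
  {"grip": 5,"translation": [0,0,0],"angular": [0,0,-6]},
  {"grip": 5,"translation": [0,0,0],"angular": [0,0,-6]},
  {"grip": 5,"translation": [0,0,0],"angular": [0,0,-6]},
  {"grip": 5,"translation": [0,0,0],"angular": [0,0,-6]},
])

```text
clock: 5.2
tcp_pos: [0.5456, -0.0495, 0.1346]
tcp_rot: [-2.924, 0.479, -2.816]
wrist_force: [-5.5, 0.9, 4.2]
width: 0.13
finger_force: 59.4
```

>>> arm_command([
  {"grip": 5,"translation": [0,0,0],"angular": [0,0,-3]},
  {"grip": 5,"translation": [0,0,0],"angular": [0,0,0]},
  {"grip": 5,"translation": [0,0,0],"angular": [0,0,0]},
  {"grip": 5,"translation": [0,0,0],"angular": [0,0,0]},
  {"grip": 5,"translation": [0,0,0],"angular": [0,0,0]},
  {"grip": 5,"translation": [0,0,0],"angular": [0,0,0]},
  {"grip": 5,"translation": [0,0,0],"angular": [0,0,0]},
  {"grip": 5,"translation": [0,0,0],"angular": [0,0,0]},
  {"grip": 5,"translation": [0,0,0],"angular": [0,0,0]},
  {"grip": 5,"translation": [0,0,0],"angular": [0,0,0]},
])

```text
clock: 6.03
tcp_pos: [0.5456, -0.0495, 0.1346]
tcp_rot: [-2.9, 0.468, -2.763]
wrist_force: [-5.4, 1.0, 5.2]
width: 0.13
finger_force: 59.7
```

```bash
python3 -c "
from plan import *
rep();p,M=here();print(arm.sense()['moment']);rows(p+.129*ey,M,10)"
```

```text
t 6.0333 rel grip along ux,ey,n mm [-0.3 -0.2  3.2] knobangle 1.092 axis tilt deg 0.04 q [-0.21 -0.37  2.26  0.07  0.73 -2.14] F [-5.4  1.   5.2] w 0.13001084702834967 59.65030789375305
[0.02303149 0.64540637 0.09909713]
[-5.5, 11.7, -0.0] [0.0, 0.0, 0.0]
[-5.5, 11.6, -0.0] [0.0, 0.0, 0.0]
[-5.6, 11.7, -0.0] [0.0, 0.0, 0.0]
[-5.5, 11.6, -0.0] [0.0, 0.0, 0.0]
[-5.5, 11.7, -0.0] [0.0, 0.0, 0.0]
[-5.5, 11.7, -0.0] [0.0, 0.0, 0.0]
[-5.6, 11.6, -0.0] [0.0, 0.0, 0.0]
[-5.5, 11.7, -0.0] [0.0, 0.0, 0.0]
[-5.5, 11.6, -0.0] [0.0, 0.0, 0.0]
[-5.5, 11.7, -0.0] [0.0, 0.0, 0.0]
end [0.56135302 0.07857182 0.13457245] want [0.56137006 0.07856348 0.13458639] rot err 0.0
```

>>> arm_command([
  {"grip": 5,"translation": [-2.8,5.8,0],"angular": [0,0,0]},
  {"grip": 5,"translation": [-2.8,5.8,0],"angular": [0,0,0]},
  {"grip": 5,"translation": [-2.8,5.8,0],"angular": [0,0,0]},
  {"grip": 5,"translation": [-2.8,5.8,0],"angular": [0,0,0]},
  {"grip": 5,"translation": [-2.8,5.8,0],"angular": [0,0,0]},
  {"grip": 5,"translation": [-2.8,5.8,0],"angular": [0,0,0]},
  {"grip": 5,"translation": [-2.8,5.8,0],"angular": [0,0,0]},
  {"grip": 5,"translation": [-2.8,5.8,0],"angular": [0,0,0]},
  {"grip": 5,"translation": [-2.8,5.8,0],"angular": [0,0,0]},
  {"grip": 5,"translation": [-2.8,5.8,0],"angular": [0,0,0]},
])

```text
clock: 6.87
tcp_pos: [0.5536, 0.0146, 0.1346]
tcp_rot: [-2.9, 0.467, -2.764]
wrist_force: [-9.9, -0.3, 6.6]
width: 0.129
finger_force: 60.2
```

```bash
python3 -c "
from plan import *
rep();p,M=here();print(arm.sense()['moment']);rows(G+.129*ey+(p-G)@n*n,tool(1.092),10)" | tail -6
```

```text
[-2.7, 5.8, -0.0] [0.0, -0.0, 0.0]
[-2.8, 5.8, -0.0] [0.0, -0.0, 0.0]
[-2.8, 5.9, -0.0] [0.0, -0.0, 0.0]
[-2.8, 5.8, -0.0] [0.0, -0.0, 0.0]
[-2.8, 5.8, -0.0] [0.0, -0.0, 0.0]
end [0.56167295 0.07871127 0.13470875] want [0.56166086 0.07873003 0.13472279] rot err 0.10233793760424889
```

>>> arm_command([
  {"grip": 5,"translation": [-2.8,5.8,0],"angular": [0,0,0]},
  {"grip": 5,"translation": [-2.8,5.8,0],"angular": [0,0,0]},
  {"grip": 5,"translation": [-2.8,5.8,0],"angular": [0,0,0]},
  {"grip": 5,"translation": [-2.8,5.8,0],"angular": [0,0,0]},
  {"grip": 5,"translation": [-2.8,5.8,0],"angular": [0,0,0]},
  {"grip": 5,"translation": [-2.8,5.8,0],"angular": [0,0,0]},
  {"grip": 5,"translation": [-2.8,5.8,0],"angular": [0,0,0]},
  {"grip": 5,"translation": [-2.8,5.8,0],"angular": [0,0,0]},
  {"grip": 5,"translation": [-2.8,5.8,0],"angular": [0,0,0]},
  {"grip": 5,"translation": [-2.8,5.8,0],"angular": [0,0,0]},
])

```text
clock: 7.7
tcp_pos: [0.5614, 0.0786, 0.1346]
tcp_rot: [-2.901, 0.466, -2.764]
wrist_force: [-13.8, -0.4, 10.8]
width: 0.127
finger_force: 60.7
```

>>> arm_command([
  {"grip": 5,"translation": [0,0,0],"angular": [0,0,0]},
  {"grip": 5,"translation": [0,0,0],"angular": [0,0,0]},
  {"grip": 5,"translation": [0,0,0],"angular": [0,0,0]},
  {"grip": 5,"translation": [0,0,0],"angular": [0,0,0]},
  {"grip": 5,"translation": [0,0,0],"angular": [0,0,0]},
  {"grip": 5,"translation": [0,0,0],"angular": [0,0,0]},
  {"grip": 5,"translation": [0,0,0],"angular": [0,0,0]},
  {"grip": 5,"translation": [0,0,0],"angular": [0,0,0]},
  {"grip": 5,"translation": [0,0,0],"angular": [0,0,0]},
  {"grip": 5,"translation": [0,0,0],"angular": [0,0,0]},
])

```text
clock: 8.53
tcp_pos: [0.5614, 0.0789, 0.1346]
tcp_rot: [-2.901, 0.467, -2.764]
wrist_force: [-11.6, 3.0, 9.1]
width: 0.128
finger_force: 60.7
```

```bash
python3 -c "
from plan import *
rep()
ims=[]
for nm,(x0,y0) in dict(top=(220,80),scene=(200,200)).items():
    p,d=arm.grab_frame(nm);np.savez(f'pics/{nm}1.npz',p=p,d=d);ims.append(cv2.resize(p[y0:y0+150,x0:x0+130,::-1],(400,462),interpolation=cv2.INTER_CUBIC))
cv2.imwrite('pics/c3.png',np.hstack(ims))"
```

```text
t 8.5333 rel grip along ux,ey,n mm [ -0.3 129.1   3.2] knobangle 1.092 axis tilt deg 0.15 q [ 0.12 -0.28  2.18 -0.18  0.73 -1.67] F [-11.6   3.    9.1] w 0.12755344981864059 60.659462213516235
```

View pics/c3.png

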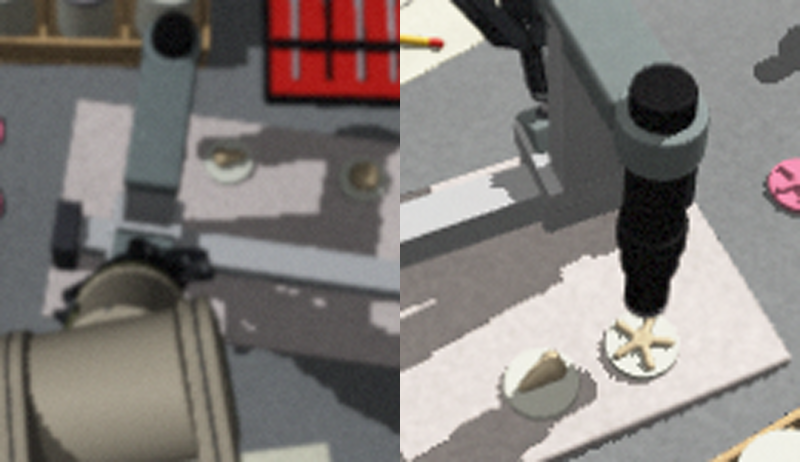

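The carriage now stands by the left end. In the right crop, the tube's lower end at (647,300) is above the starfish at (640,345). I'll check the offset numerically.

```bash
cat > chk.py <<'E'
from plan import *
np.set_printoptions(precision=4,suppress=True)
import sys
k=sys.argv[1];S=np.load(f"pics/scene{k}.npz")['p'];T=np.load(f"pics/top{k}.npz")['p']
st=np.array([.719,.0595,.018]);print("lens expected at px",proj("scene",st*[1,1,0]+[0,0,.07]))
dk=S.max(2)<45
for v in range(276,300,3):
    u=np.nonzero(dk[v,262:300])[0]+262
    if len(u)<5:continue
    c=(u.min()+u.max()+1)/2-.5;o,d=rays("scene",[(c,v)]);t=(st@ex-o@ex)/(d[0]@ex);P=o+t*d[0]
    print(v,u.min(),u.max(),"y-starfish mm",(P@ey-st@ey)*1e3,"z",P[2])
def blob(p,x0,x1,y0,y1,th):
    m=(p[y0:y1,x0:x1].max(2)<th).astype(np.uint8);m=cv2.morphologyEx(m,cv2.MORPH_OPEN,np.ones((3,3)));c=max(cv2.findContours(m,0,1)[0],key=cv2.contourArea);e=cv2.fitEllipse(cv2.convexHull(c));return (e[0][0]+x0,e[0][1]+y0),e[1]
b=blob(T,265,290,80,100,50);print("eyepiece top",b)
P=plane("top",[b[0]],.30)[0];print([(z,(lambda P:((P-st)@ex*1e3,(P-st)@ey*1e3))(plane("top",[b[0]],z)[0])) for z in(.24,.26,.28)])
o,d=rays("top",[b[0]]);D=np.load(f"pics/top{k}.npz")['d'];print(depthpts("top",[b[0]],D))
E
python3 chk.py 1
```

```text
lens expected at px [[279.1997 297.006 ]]
276 271 291 y-starfish mm -0.08317881975611341 z 0.14019682846083303
279 271 291 y-starfish mm 0.4678959759773782 z 0.1304882255893306
282 272 290 y-starfish mm 1.0317401167271867 z 0.12056611139098283
285 273 289 y-starfish mm 1.6088039742759852 z 0.11042297405477819
288 274 288 y-starfish mm 2.1995594852850244 z 0.10005094368789436
291 274 286 y-starfish mm 0.5985438855903025 z 0.09077622383739004
294 273 286 y-starfish mm 0.07942157306878306 z 0.08064645965755146
297 274 285 y-starfish mm 0.673675860820927 z 0.06959939377778523
eyepiece top ((276.601375579834, 91.19149589538574), (14.711423873901367, 15.377267837524414))
[(0.24, (np.float64(10.539540473078281), np.float64(-0.9375780200237644))), (0.26, (np.float64(-0.13417775177416197), np.float64(-1.0414642184127445))), (0.28, (np.float64(-10.80789597662661), np.float64(-1.1453504168017108)))]
[[0.7123 0.0592 0.2721]]
```

The lens is within about 1–2 mm of the starfish in both views. Now I tighten the knob.

>>> arm_command([
  {"grip": 5,"translation": [0,0,0],"angular": [0,0,6]},
  {"grip": 5,"translation": [0,0,0],"angular": [0,0,6]},
  {"grip": 5,"translation": [0,0,0],"angular": [0,0,6]},
  {"grip": 5,"translation": [0,0,0],"angular": [0,0,6]},
  {"grip": 5,"translation": [0,0,0],"angular": [0,0,6]},
  {"grip": 5,"translation": [0,0,0],"angular": [0,0,6]},
  {"grip": 5,"translation": [0,0,0],"angular": [0,0,6]},
  {"grip": 5,"translation": [0,0,0],"angular": [0,0,6]},
  {"grip": 5,"translation": [0,0,0],"angular": [0,0,6]},
  {"grip": 5,"translation": [0,0,0],"angular": [0,0,6]},
])

```text
clock: 9.47
tcp_pos: [0.5614, 0.0787, 0.1346]
tcp_rot: [2.824, 0.42, 2.341]
wrist_force: [-12.3, 2.7, 9.5]
width: 0.128
finger_force: 60.9
```

>>> arm_command([
  {"grip": 5,"translation": [0,0,0],"angular": [0,0,2]},
  {"grip": 5,"translation": [0,0,0],"angular": [0,0,2]},
  {"grip": 5,"translation": [0,0,0],"angular": [0,0,0]},
  {"grip": 5,"translation": [0,0,0],"angular": [0,0,0]},
  {"grip": 5,"translation": [0,0,0],"angular": [0,0,0]},
  {"grip": 5,"translation": [0,0,0],"angular": [0,0,0]},
  {"grip": 5,"translation": [0,0,0],"angular": [0,0,0]},
  {"grip": 5,"translation": [0,0,0],"angular": [0,0,0]},
  {"grip": 5,"translation": [0,0,0],"angular": [0,0,0]},
  {"grip": 5,"translation": [0,0,0],"angular": [0,0,0]},
])

```text
clock: 10.3
tcp_pos: [0.5614, 0.0788, 0.1346]
tcp_rot: [2.797, 0.399, 2.275]
wrist_force: [-12.7, 2.1, 9.6]
width: 0.131
finger_force: 61.4
```

```bash
python3 -c "
from plan import *
rep();print(arm.sense()['moment'])"
```

```text
t 10.3 rel grip along ux,ey,n mm [ -0.3 129.    3.2] knobangle -0.024 axis tilt deg 0.15 q [ 0.12 -0.28  2.18 -0.18  0.73 -0.55] F [-12.7   2.1   9.6] w 0.13115935576603244 61.376264691352844
[0.08189319 1.29403563 0.36783933]
```

>>> arm_command([
  {"grip": 45,"translation": [0,0,0],"angular": [0,0,0]},
  {"grip": 45,"translation": [0,0,0],"angular": [0,0,0]},
  {"grip": 45,"translation": [0,0,0],"angular": [0,0,0]},
  {"grip": 45,"translation": [0,0,0],"angular": [0,0,0]},
  {"grip": 45,"translation": [0,0,0],"angular": [0,0,0]},
  {"grip": 45,"translation": [0,0,0],"angular": [0,0,0]},
  {"grip": 45,"translation": [0,0,-8],"angular": [0,0,0]},
  {"grip": 45,"translation": [0,0,-12],"angular": [0,0,0]},
  {"grip": 45,"translation": [0,0,-12],"angular": [0,0,0]},
  {"grip": 45,"translation": [0,0,-12],"angular": [0,0,0]},
])

```text
clock: 11.13
tcp_pos: [0.5398, 0.0809, 0.1734]
tcp_rot: [2.796, 0.4, 2.274]
wrist_force: [0.3, 0.5, 0.5]
width: 0.527
finger_force: 0.0
```

>>> arm_command([
  {"grip": 45,"translation": [0,0,-12],"angular": [0,0,0]},
  {"grip": 45,"translation": [0,0,-12],"angular": [0,0,0]},
  {"grip": 45,"translation": [0,0,-12],"angular": [0,0,0]},
  {"grip": 45,"translation": [0,0,-12],"angular": [0,0,0]},
  {"grip": 45,"translation": [0,0,-12],"angular": [0,0,0]},
  {"grip": 45,"translation": [0,0,-12],"angular": [0,0,0]},
  {"grip": 45,"translation": [0,0,0],"angular": [0,0,0]},
  {"grip": 45,"translation": [0,0,0],"angular": [0,0,0]},
  {"grip": 45,"translation": [0,0,0],"angular": [0,0,0]},
  {"grip": 45,"translation": [0,0,0],"angular": [0,0,0]},
])

```text
clock: 11.97
tcp_pos: [0.5044, 0.0852, 0.2341]
tcp_rot: [2.798, 0.399, 2.274]
wrist_force: [-0.4, -0.5, -1.0]
width: 0.528
finger_force: 0.0
```

```bash
python3 -c "
from plan import *
rep()
ims=[]
for nm,(x0,y0) in dict(top=(220,80),scene=(200,200)).items():
    p,d=arm.grab_frame(nm);np.savez(f'pics/{nm}2.npz',p=p,d=d);ims.append(cv2.resize(p[y0:y0+150,x0:x0+130,::-1],(400,462),interpolation=cv2.INTER_CUBIC))
cv2.imwrite('pics/c4.png',np.hstack(ims))"; python3 chk.py 2
```

```text
t 11.9667 rel grip along ux,ey,n mm [ -0.2 128.4 118. ] knobangle -0.025 axis tilt deg 0.15 q [ 0.16 -0.57  2.21 -0.17  1.01 -0.56] F [-0.4 -0.5 -1. ] w 0.5283388032029014 0.0
lens expected at px [[279.1997 297.006 ]]
276 271 291 y-starfish mm -0.08317881975611341 z 0.14019682846083303
279 271 291 y-starfish mm 0.4678959759773782 z 0.1304882255893306
282 272 290 y-starfish mm 1.0317401167271867 z 0.12056611139098283
285 273 289 y-starfish mm 1.6088039742759852 z 0.11042297405477819
288 274 288 y-starfish mm 2.1995594852850244 z 0.10005094368789436
291 274 286 y-starfish mm 0.5985438855903025 z 0.09077622383739004
294 273 286 y-starfish mm 0.07942157306878306 z 0.08064645965755146
297 274 285 y-starfish mm 0.673675860820927 z 0.06959939377778523
eyepiece top ((276.5833110809326, 91.13649940490723), (14.805971145629883, 15.200578689575195))
[(0.24, (np.float64(10.685299849827537), np.float64(-0.8715201829623859))), (0.26, (np.float64(0.008160103965337184), np.float64(-0.9769570073378843))), (0.28, (np.float64(-10.66897964189697), np.float64(-1.0823938317134103)))]
[[0.7141 0.0591 0.2691]]
```

View pics/c4.png

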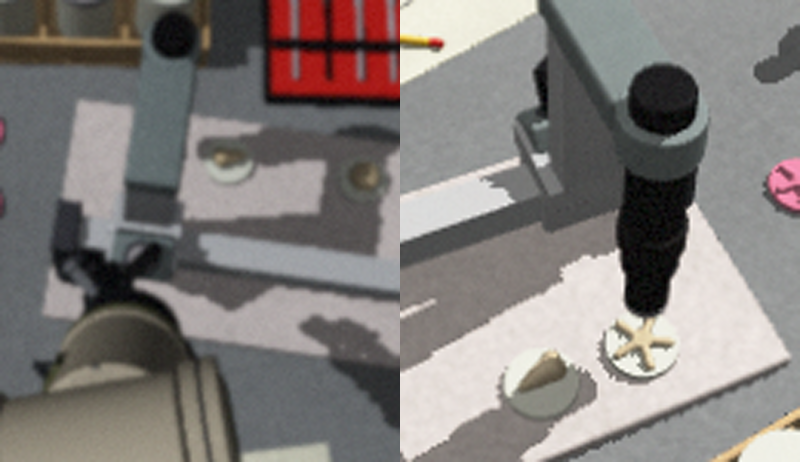

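The lens has not moved. The knob bar at (147,253) in the left crop is back at its tight angle, and the gripper is clear with no force on it. I'm handing the job in.

```bash
python3 -c "
from bench import arm
print(arm.close_job())"
```

```text
the job is handed in; nothing more can be done
None
```

The job is handed in at about 12 s: I loosened the knob to about 1.09 rad, slid the carriage 129 mm so the lens stands within about 2 mm of the starfish's centre by my measurement, turned the knob back tight and drew the gripper clear; no verdict came back.

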